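Try the mended latch on the ball tin

TASK

The latch of the small square pinball tin has just been mended and wants trying out. Press its thumb pad so that the sprung lid pops up, then push the lid down until the latch snaps and it stays shut. Leave the lid of the long flat tin shut.

Things in the scene. Friction and masses are not known exactly. Their poses are not given: they have to be found in the camera images.
- ball_pad (a point): Centre of the upper face of the small tin's thumb pad: dark steel plate 34 x 34 mm, 45 mm above the bench, in front of the tin (robot side). Axes: x level towards the tin and its hinge, y along the tin's front, z up. Push it straight down: 1 N starts it, the latch lets go about 5 mm down at 1.5 N, stop at 11 mm and 2.5 N; springs back. A dark hook stands 33 mm behind it, 79 mm above the bench.
- ball_lid_top (a point): Centre of the outer face of the small square tin's lid (bare metal, fixed; 100 mm deep, 80 wide, 59 high shut), 100 mm behind and 14 mm above ball_pad when shut. Axes as ball_pad; moves with the lid. Hinge line along y, 50 mm beyond, 4 mm below. A push straight down 45 mm short of the hinge meets the open lid 110 mm above the bench; takes 2 N, then 8 N to snap the latch in the last 5 mm.
- ball_lid (a joint): Angle of the small square tin's lid in rad: 0 shut, 0.85 (about 49 degrees) fully open, front edge up. Once unlatched a spring opens it in about half a second and holds it open; it stays shut only if latched. Its shut stop gives about 1 mm.
- long_lid_top (a point): Centre of the outer face of the shut lid of the other tin, the long flat one: bare metal, fixed, 100 mm deep, 150 mm wide, 40 mm high, with a like latch, its thumb pad 100 mm in front of this point and 26 mm above the bench. Axes as ball_lid_top. It stands on the other side of the bench's middle and is to stay shut.
Not all that is in view belongs to the job. Leave any orange or yellow look-alike of the part that bears ball_pad alone.

How it is judged:
On the way:
1. the small square tin's lid has popped open (at least 0.7 rad) (value of joint ball_lid above 0.7 rad), for 0.2 s.
At the end, for the whole second after the job is handed in: The small square tin's lid is shut and stays shut by its latch (less than 0.05 rad, that is 5 mm at its front edge), and the long tin's lid is shut (its middle within 10 mm of where it was) (value of joint ball_lid below 0.05 rad and distance of long_lid_top from where it was at the start of the episode below 0.01 m); the robot touches nothing.
It fails at once if the long flat tin's lid opens (its middle rises by more than 10 mm) (distance of long_lid_top from where it was at the start of the episode above 0.01 m).
It also fails if it takes over 40 s, if anything falls off the work surface, if the arm or the gripper's body presses on something with over 40 N, if the wrist force passes 120 N, or if a joint passes its speed limit or range.

ROBOT

A 7-joint arm with a two-finger parallel gripper is mounted at the origin on the work surface. World frame = base frame: x ahead of the robot, y to its left, z up, the work surface at z = 0. Lengths are in m, angles in rad, forces in N, time in s.
With the tool pointing down it reaches from about 0.375 to 0.925 m from the base axis. Payload 3.1 kg.
Tool frame: the origin (TCP) lies between the finger pads; the fingertips stand 19 mm ahead of it and the grasp point (between the pads) is the TCP; z points along the fingers, y is the direction in which the jaws open and shut (so a half turn about z gives the same grasp; the last joint's range is limited). The gripper opens to 85 mm and grips with 20 to 120 N. Pads are 22 mm wide; open, the fingers measure 114 mm over their backs; the gripper's body (76 mm by 85 mm) begins 54 mm behind the grasp point. The pads swing forward as they close: fully open they stand 13 mm farther back than shut.
Start: joints at [-1.373, 0.383, 0.044, 1.598, -0.018, 1.161, -0.05], TCP at [0.189, 0.622, 0.25] pointing down, gripper open.
Joint ranges: [-2.61, 2.61], [-0.41, 2.15], [-1.48, 1.57], [0, 2.5], [-1.57, 4.71], [0.05, 1.97], [-2.85, 2.85]. Speed limits (rad/s): [2.79, 2.79, 3.14, 3.14, 3.14, 3.14, 3.14].

INTERFACE

Orientations are given as a unit quaternion [x, y, z, w].
In Python, from bench import move_ptp, movel, move_j, move_gripper, pause, inverse_kinematics, read_camera, camera_params, MotionError, sign_off, look_for, tip_of, read_time_s, read_qpos, read_joint_vel, read_effort, read_eef_pos, read_tcp_rot, read_ft_force, read_ft_torque, read_finger_gap gives the robot as it stands. Calls block until the motion is done:
- move_ptp(position, orientation): joint-space move of the TCP to a pose.
- movel(position, orientation=None, speed=0.15): straight line of the TCP; orientation=None keeps the orientation; speed is the mean speed in m/s.
- move_j(angles): joint-space move.
- move_gripper(opening, effort=None): finger opening in m; effort is the grip in N (None keeps the last); returns when the fingers have stopped.
- pause(seconds).
- inverse_kinematics(position, orientation): joint angles nearest the present ones, or None.
- read_camera(name): name is "side" or "top" or "wrist"; returns the picture (384x512x3 uint8, red, green, blue); there is no depth.
- camera_params(name): a dict with "K" (3x3 intrinsics, pixels), "camera_from_world" (4x4, takes a point from world to camera coordinates). Camera axes: x right, y down, z forward; pixel columns grow to the right and rows downward; lengths in m; the calibration is good to about 2 mm. A picture is of the moment at which its call begins: read the wrist's pose just before it. camera_params takes no time and is no camera call; for the wrist camera it gives the pose at the moment of the call.
A pose or a line that the arm cannot do raises MotionError and nothing moves.
- sign_off(): hands the job in, once; it reports no verdict.
Trained networks look in the newest picture that a camera, given by its name, has taken for a name from the list of things; names that differ only in an ending like _2 or _b are one class to them, and where a whole thing is asked for, a point or a joint stands for the part that bears it (a point fixed in the world has none). Each returns a list of dicts, best first, with "confidence" (0 to 1); they miss things now and then, are a little off and sometimes report something else, mostly with a low value. They report only what shows in the picture. A call takes as long as a camera call. They do not tell look-alikes from the thing itself.
- look_for(camera, name): "at" ([column, row] in pixels, amid what is visible of it).
- tip_of(camera, name): "at" ([column, row] in pixels: a listed point, or the origin of a listed thing).
Readings, each from a call of its own:
- read_time_s(): time.
- read_qpos(): joint angles.
- read_joint_vel(): joint speeds.
- read_effort(): joint torques, N m.
- read_eef_pos(): TCP position.
- read_tcp_rot(): TCP orientation.
- read_ft_force(): force on the tool from outside, world axes, zero at the start.
- read_ft_torque(): the same for the moment, N m.
- read_finger_gap(): finger opening in m.
Only numpy, scipy, OpenCV 4.12 (cv2) and the standard library are available. Lean on these libraries where they do the work, as an engineer would, in place of code of your own. Each camera call takes 0.05 s, during which the arm holds its last target.

## Working session

There is one attempt and no reset: what is moved stays moved. The work goes in short steps, each a Python script; the robot and the scene stay as the last script left them, time stands still between calls to the robot, and variables do not carry over. Pictures are saved under pics/ and viewed, and the job is handed in when it is done.

```bash
mkdir -p pics; ls
cat > h.py <<'E'
from bench import *
import numpy as np, cv2
def save(cam,fn,im=None):
    im=read_camera(cam) if im is None else im
    cv2.imwrite('pics/'+fn,cv2.cvtColor(im,cv2.COLOR_RGB2BGR)); return im
def ray(cam,px,P=None):
    P=P or camera_params(cam); K=np.array(P["K"]);T=np.array(P["camera_from_world"])
    d=T[:3,:3].T@np.linalg.solve(K,[px[0],px[1],1]); o=-T[:3,:3].T@T[:3,3]; return o,d
def at_z(cam,px,z,P=None):
    o,d=ray(cam,px,P); return o+d*(z-o[2])/d[2]
def proj(cam,p):
    P=camera_params(cam);T=np.array(P["camera_from_world"]);q=np.array(P["K"])@(T[:3,:3]@p+T[:3,3]);return q[:2]/q[2]
E
python3 - <<'E'
from h import *
for c in ["top","side"]:
    save(c,c+'0.png')
    for n in ["ball_pad","ball_lid_top","long_lid_top"]:
        for f in (look_for,tip_of):
            for r in f(c,n)[:4]: print(c,n,f.__name__,np.round(r["at"],1),round(r["confidence"],2), np.round(at_z(c,r["at"],{"ball_pad":.045,"ball_lid_top":.059,"long_lid_top":.04}[n]),3))
print(read_tcp_rot(),read_eef_pos(),read_time_s())
E
```

```text
pics
top ball_pad call [309.  250.3] 0.89 [ 0.519 -0.174  0.045]
top ball_pad call [314.9 148.7] 0.81 [ 0.738 -0.195  0.045]
top ball_pad call [404.6 224.4] 0.72 [ 0.57  -0.38   0.045]
top ball_pad call [309.4 254.6] 0.84 [ 0.51  -0.175  0.045]
top ball_pad call [315.4 153.2] 0.81 [ 0.728 -0.196  0.045]
top ball_pad call [406.3 222.7] 0.61 [ 0.573 -0.384  0.045]
top ball_lid_top call [310.2 208.1] 0.85 [ 0.607 -0.178  0.059]
top ball_lid_top call [312.4 110.6] 0.78 [ 0.819 -0.19   0.059]
top ball_lid_top call [394.6 180.8] 0.72 [ 0.662 -0.359  0.059]
top ball_lid_top call [315.1 107.3] 0.82 [ 0.827 -0.196  0.059]
top ball_lid_top call [311.8 204.4] 0.74 [ 0.615 -0.181  0.059]
top ball_lid_top call [395.6 179.1] 0.59 [ 0.666 -0.362  0.059]
top long_lid_top call [126.7 235.8] 0.79 [0.557 0.213 0.04 ]
top long_lid_top call [126.  238.3] 0.98 [0.551 0.215 0.04 ]
side ball_pad call [232.6 175.9] 0.56 [ 0.732 -0.187  0.045]
side ball_pad call [304.  147.2] 0.54 [ 0.58  -0.368  0.045]
side ball_pad call [316.2 186.5] 0.49 [ 0.534 -0.172  0.045]
side ball_pad call [238.4 175.5] 0.71 [ 0.719 -0.191  0.045]
side ball_pad call [321.5 186.4] 0.57 [ 0.522 -0.175  0.045]
side ball_pad call [307.1 145.8] 0.54 [ 0.573 -0.378  0.045]
side ball_lid_top call [283.6 175.1] 0.91 [ 0.61  -0.187  0.059]
side ball_lid_top call [198.7 168.5] 0.63 [ 0.814 -0.184  0.059]
side ball_lid_top call [276.4 144. ] 0.57 [ 0.652 -0.346  0.059]
side ball_lid_top call [278.1 142. ] 0.81 [ 0.649 -0.359  0.059]
side ball_lid_top call [280.4 174.9] 0.7 [ 0.618 -0.186  0.059]
side ball_lid_top call [200.8 168.6] 0.69 [ 0.809 -0.184  0.059]
side long_lid_top call [284.3 334.8] 0.82 [0.551 0.233 0.04 ]
side long_lid_top call [282.1 326.1] 0.63 [0.556 0.218 0.04 ]
[ 1.47351900e-01  9.89084130e-01  1.36011060e-05 -1.42185581e-05] [0.18948666 0.62179696 0.2502858 ] 0.7
```

Run:
```python
import cv2
a=cv2.imread('pics/top0.png');cv2.imwrite('pics/topc.png',cv2.resize(a[80:290,260:450],None,fx=2.8,fy=2.8,interpolation=3))
```

```text
(no output)
```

View pics/top0.png

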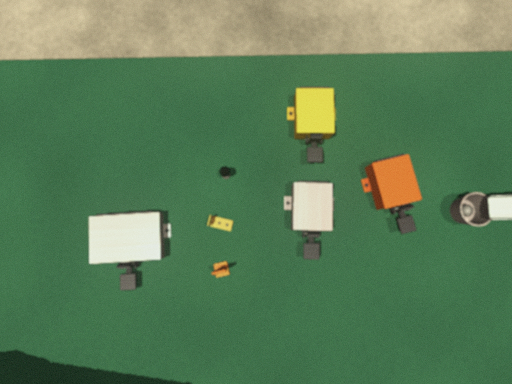

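View pics/side0.png

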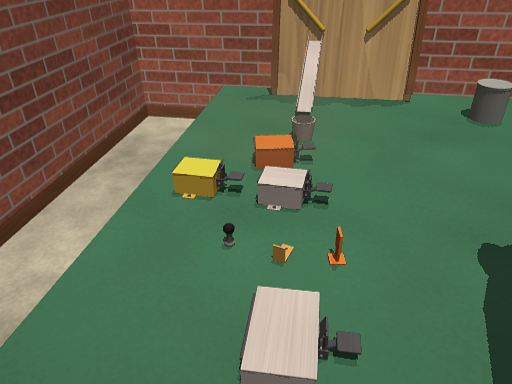

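View pics/topc.png

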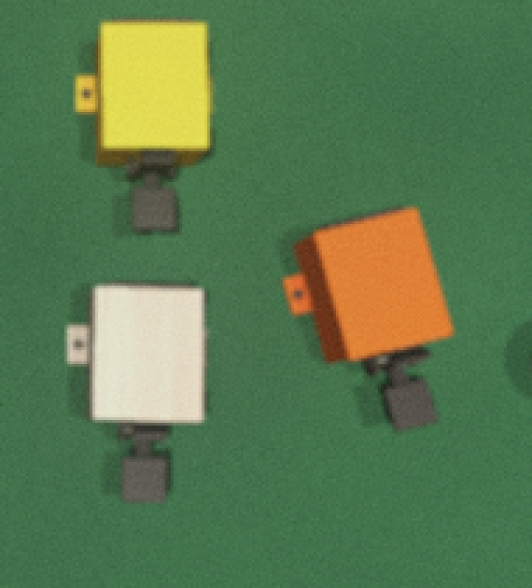

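The candidates in the top picture are:
- **Bare-metal square tin:** lid (312,206), pad (312,251).
- **Yellow look-alike:** lid (315,112), pad (315,153).
- **Orange look-alike:** lid (395,181), pad (405,224).
- **Long tin:** (126,238), on the other side of the bench.

The crop confirms that the bare-metal square tin at (312,206) fits the description. The loose clutter stands near column 220. Next I'll measure the tin's axes and move above its pad.

Run:
```python
from h import *
P=camera_params("top")
f=lambda u,v,z: at_z("top",(260+u/2.8,80+v/2.8),z,P)
pad=f(145,480,.045); C=[f(u,v,.059) for u,v in [(93,286),(204,288),(204,422),(91,421)]]
lid=np.mean(C,0); print(pad,lid,np.linalg.norm((lid-pad)[:2]))
print([round(np.linalg.norm(C[i]-C[(i+1)%4]),3) for i in range(4)])
xa=(C[0]+C[1]-C[2]-C[3])[:2]; ya=(C[0]+C[3]-C[1]-C[2])[:2]
print("yaw",np.arctan2(xa[1],xa[0]),np.arctan2(-ya[0],ya[1]),np.arctan2(*(lid-pad)[1::-1]))
# tool down, tool x along world x (either sign)
for q in ([1,0,0,0],[0,1,0,0]):
    print(q,inverse_kinematics([pad[0],pad[1],.2],q))
```

```text
[ 0.51662923 -0.18005239  0.045     ] [ 0.61108113 -0.1835746   0.059     ] 0.09451754706534174
[np.float64(0.084), np.float64(0.101), np.float64(0.084), np.float64(0.102)]
yaw -0.043881627033234796 -0.031635658993058 -0.03727372291453976
[1, 0, 0, 0] [-0.53556966  0.35367586  0.94927683  1.92929896 -0.33544227  1.02628187
 -1.00896989]
[0, 1, 0, 0] [-0.51425256  0.34354342  0.92026807  1.92861781 -0.31938458  1.02296957
  2.11814745]
```

```bash
cat >> h.py <<'E'
Y=-0.039; Q=[np.cos(Y/2),np.sin(Y/2),0,0]
E
python3 - <<'E'
from h import *
move_gripper(0.0)
move_ptp([0.48,-0.179,.22],Q)
print(read_time_s(),read_eef_pos(),read_ft_force(),read_finger_gap())
P=camera_params("wrist");save("wrist","w1.png")
for n,z in [("ball_pad",.045),("ball_lid_top",.059)]:
    for r in tip_of("wrist",n)[:3]: print(n,np.round(r["at"]),round(r["confidence"],2),np.round(at_z("wrist",r["at"],z,P),4))
save("side","s1.png")
E
```

```text
4.4583 [ 0.48061747 -0.17793597  0.21992659] [ 0.28517015 -0.27406387  0.54999659] -0.00018930472521821968
ball_pad [462.  78.] 0.89 [ 0.5714 -0.3835  0.045 ]
ball_pad [252. 144.] 0.56 [ 0.516  -0.1807  0.045 ]
ball_lid_top [252.  36.] 0.78 [ 0.6125 -0.1835  0.059 ]
```

View pics/w1.png

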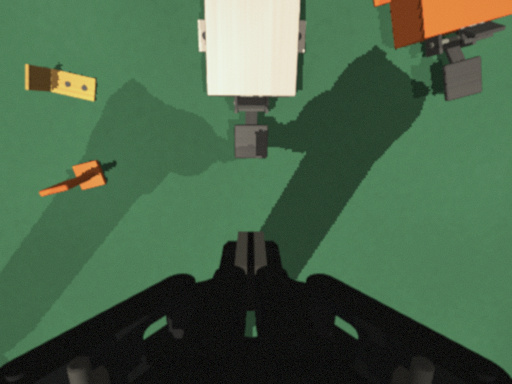

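View pics/s1.png

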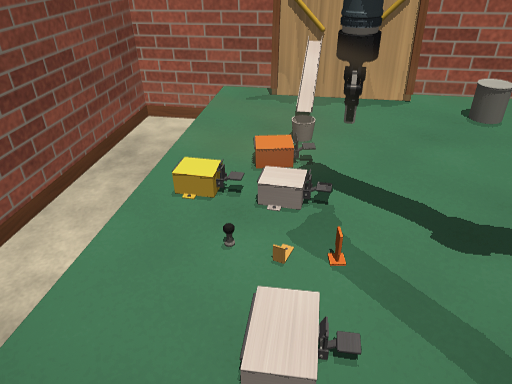

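The wrist view shows the bare-metal tin with its pad at (251,141), which puts the pad at (0.516, -0.181) and agrees with the top view. The orange look-alike is off at the upper right. Now I'll press.

Run:
```python
from h import *
o,_=ray("wrist",(0,0)); print("cam-tcp",o-read_eef_pos())
x,y=0.513,-0.1805
move_ptp([x,y,.11],Q); movel([x,y,.072],speed=.08)
f0=np.array(read_ft_force()); print(f0,read_eef_pos(),read_time_s())
z=.070;P=None
while z>.05:
    movel([x,y,z],speed=.04); d=(np.array(read_ft_force())-f0)[2]; print(round(z,4),round(read_eef_pos()[2],4),round(d,2))
    if d>2.3: break
    z-=.002
print(read_time_s())
save("side","s2.png"); save("wrist","w2.png"); print(read_time_s())
```

```text
cam-tcp [ 0.07373406 -0.00223792  0.12344823]
[ 0.01599861 -0.0073689  -0.18315051] [ 0.51277904 -0.1805939   0.07177383] 5.8167
0.07 0.0702 -0.13
0.068 0.068 0.5
0.066 0.0659 0.46
0.064 0.0639 0.13
0.062 0.0619 0.76
0.06 0.0598 0.1
0.058 0.0579 1.22
0.056 0.0558 2.84
7.8167
7.9167
```

View pics/s2.png

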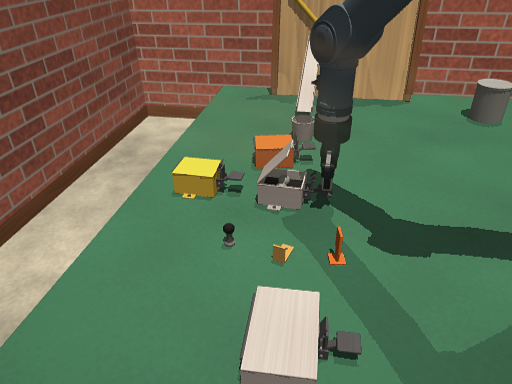

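The lid of the bare-metal tin stands open at about (280,160). I'll lift off, check it, and then push it shut.

Run:
```python
from h import *
movel([0.511,-.1805,.2],speed=.15)
move_ptp([0.617,-.184,.2],Q)
save("side","s3.png"); save("top","t3.png")
f0=np.array(read_ft_force()); print(f0,read_eef_pos(),read_time_s())
```

```text
[-1.13709919 -0.46347482  0.34837912] [ 0.61535394 -0.18480616  0.19896496] 9.625
```

View pics/s3.png

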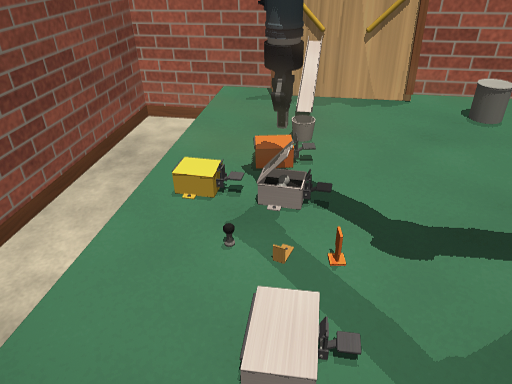

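The lid is still open at (278,160), with the finger above it at (282,122). Now I'll push straight down.

Run:
```python
from h import *
x,y=0.617,-.184
movel([x,y,.14],speed=.1); f0=np.array(read_ft_force())
movel([x,y,.086],speed=.05); print(read_eef_pos(),np.array(read_ft_force())-f0)
z=.084
while z>.070:
    movel([x,y,z],speed=.03); d=np.array(read_ft_force())-f0; print(round(z,4),round(read_eef_pos()[2],4),np.round(d,1))
    if d[2]>20: break
    z-=.001
print(read_time_s())
```

```text
[ 0.6172792  -0.18407679  0.08627817] [-2.44071103 -0.76313847  2.99707435]
0.084 0.0844 [-1.2 -0.5  3.1]
0.083 0.0834 [-2.7 -0.1  5.3]
0.082 0.0824 [-1.7 -0.8  7.4]
0.081 0.0815 [-3.1  0.5  6.5]
0.08 0.0798 [-1.9 -0.1  3.1]
0.079 0.0786 [-1.2 -0.4  2.7]
0.078 0.0782 [-3.6 -0.2  4.6]
0.077 0.078 [-4.3  0.6  9. ]
0.076 0.0779 [-6.   0.7 14.2]
0.075 0.0777 [-7.7  2.  17.3]
0.074 0.0776 [-8.4  2.8 20.9]
14.3583
```

The force peaked at 7.4 N, dropped, then met the hard stop at the expected height, so the latch has snapped. I'll retreat and check.

Run:
```python
from h import *
movel([.617,-.184,.10],speed=.08); movel([.617,-.184,.22]); pause(.3)
move_ptp([0.45,-.02,.28],Q)
save("side","s4.png"); save("top","t4.png"); print(read_time_s(),read_ft_force())
a=cv2.imread('pics/side0.png').astype(int);b=cv2.imread('pics/s4.png').astype(int)
for n,(r,c) in {"small":(slice(140,215),slice(250,300)),"long":(slice(280,384),slice(240,365))}.items(): print(n,abs(a-b)[r,c].mean())
c=lambda f:cv2.resize(cv2.imread(f)[120:230,220:360],None,fx=2.8,fy=2.8)
cv2.imwrite('pics/cmp.png',np.hstack([c('pics/side0.png'),c('pics/s4.png')]))
```

```text
17.1417 [0.48849545 0.0355062  0.46435467]
small 5.363111111111111
long 7.684384615384616
```

View pics/cmp.png

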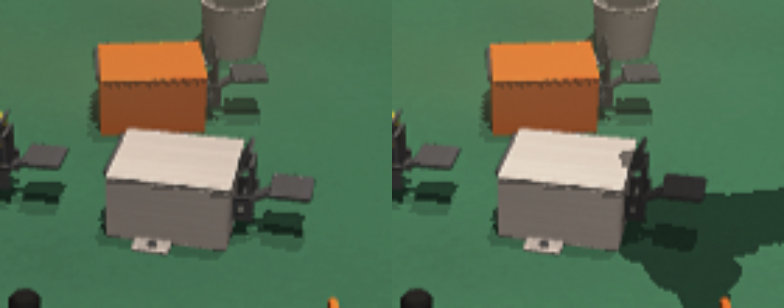

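View pics/s4.png

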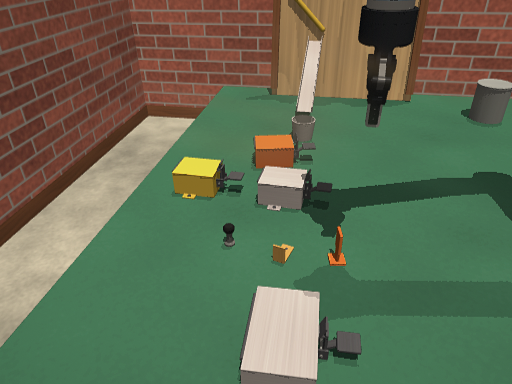

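The small lid at (283,176) looks the same as at the start, apart from the arm's shadow. The long tin at (283,330) is shut and nothing touches the robot, so I'll hand in.

```bash
python3 -c "
from bench import *
sign_off()"
```

```text
the job is handed in; nothing more can be done
```

The small square tin's latch works: its lid popped open when I pressed the thumb pad, and it stayed shut after I pushed it down. I handed the job in at about 17 s, well inside the 40 s limit.

- **Opening:** I pressed the pad at about (0.513, -0.180) with the closed fingers, up to 2.8 N. Side pictures taken about 1.7 s apart both showed the lid standing open. I didn't measure the lid angle itself.
- **Closing:** I pushed down about 45 mm short of the hinge. The force peaked at 7.4 N and dropped to 2.7 N as the latch snapped. It then rose to 21 N against the shut stop, more than closing needed.
- **Last checks:** After the arm backed off, the small lid looked the same as at the start, apart from the arm's shadow. The long tin's lid was shut and nothing had been knocked over. The wrist force was back near zero, and the arm was clear of everything.
- **Disagreements:** The first top-view measurement put the pad and lid centres 94.5 mm apart instead of 100 mm, so I shifted the press point 3–4 mm towards the robot. In the wrist picture, the network's top pick for the pad was the orange look-alike's; I left that alone.

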